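# Lock the access panel of the filter box

### The arm

A 6-joint arm with a two-finger parallel gripper is mounted at the origin on the work surface; the furniture and walls round the work are solid. World frame = base frame: x ahead of the robot, y to its left, z up, the work surface at z = 0. Lengths are in m, angles in rad, forces in N, time in s.
With the tool pointing down it reaches from about 0.4 to 0.825 m from the base axis. Payload 7 kg.
Tool frame: the origin (TCP) lies on the front face of the gripper's body, between the roots of the fingers; the fingertips stand 66 mm ahead of it and the grasp point (between the pads) lies 47 mm ahead of it; z points along the fingers, y is the line along which they close (so a half turn about z gives the same grasp; the last joint's range is limited). The gripper opens to 88 mm and grips with 3 to 60 N. Pads are 19 mm wide; open, the fingers measure 130 mm over their backs; the gripper's body (78 mm by 193 mm) begins 47 mm behind the grasp point.
Start: joints at [-0.819, 0.359, 0.012, 0, -1.224, -0.288], TCP at [0.302, -0.604, 0.292] pointing down, gripper open.
Joint ranges: [-3.07, 3.07], [-1.43, 2.12], [-1.02, 1.25], [-3.03, 1.67], [-3.05, -0], [-3.03, 3.03]. Speed limits (rad/s): [2.39, 2.39, 3.01, 3.14, 3.14, 3.14].

### API

Orientations are given as [roll, pitch, yaw] about the fixed x, y, z axes, in that order (R = Rz(yaw) Ry(pitch) Rx(roll)).
In Python, from station import arm gives the robot as it stands. The module is installed in compiled form; this text tells all that it offers.
- The arm moves only by the tool move_arm, never from a script. Its argument "increments" is a list of rows, each an object of numbers: "jaw": the gripper command: -1 is shut, 1 is fully open, values between are in proportion; "dx", "dy", "dz": the shift along the tool's x, y, z in m; "twist": the turn about the tool's z in rad. A call has 1 to 12 rows; each row shifts and turns the commanded pose from where the row before left it, along the tool's axes as they then stand; what a row does not reach is not made up. A row lasts 1/12 s, in which the tool goes at most 41.7 mm and 7.16 degrees, less where a joint would pass 70% of its speed; a pose out of reach is approached as far as the arm can. A call is refused whole if a number of a shift passes 0.0417 or a number of a turn 0.125, either way. A call with a gripper value outside its range is refused whole. The fingers move at their own pace and stop on an object; "force" is the grip in N (left out, the last holds). Time passes only in rows, so rows that do not move let the fingers close. It gives the time, the measured TCP pose, the force, the opening and the grip force at its end, in the units of the state.
- arm.get_state(): the state, without advancing time (a new reading comes with each control period).
- arm.grab_frame(name): name is "scene" or "side" or "wrist"; returns the picture (400x640x3 uint8, blue, green, red); there is no depth.
- arm.camera_info(name): a dict with "K" (3x3 intrinsics, pixels), "k1" (the pictures are not rectified: a ray, as slopes to the right and down, at radius r is drawn at 1 + k1 r^2 times it, then the intrinsics apply), "extrinsics" (4x4, takes a point from camera to world coordinates). Camera axes: x right, y down, z forward; pixel columns grow to the right and rows downward; lengths in m; the calibration is good to about 2 mm. A picture is of the moment at which its call begins: read the wrist's pose just before it. camera_info takes no time and is no camera call; for the wrist camera it gives the pose at the moment of the call.
- arm.job_done(): hands the job in; it is judged then, once.
Trained networks look in the newest picture that a camera, given by its name, has taken for a name from the list of things; names that differ only in an ending like _2 or _b are one class to them, and where a whole thing is asked for, a point or a joint stands for the part that bears it (a point fixed in the world has none). Each returns a list of dicts, best first, with "score" (0 to 1); they miss things now and then, are a little off and sometimes report something else, mostly with a low value. They report only what shows in the picture. A call takes as long as a camera call.
- arm.find_in(camera, name): "position" ([x, y, z] in m, in world coordinates, good to about 4 mm: the middle of the surface that is visible of it).
- arm.silhouettes(camera, name): "pixels" (400x640 bool, what is visible of it).
- arm.pinpoint(camera, name): "position" ([x, y, z] in m, in world coordinates, good to about 4 mm: a listed point, or the origin of a listed thing).
The state is a dict: "t": time; "q": joint angles; "qd": joint speeds; "joint_efforts": joint torques, N m; "eef_pos": TCP position; "ee_rot": TCP orientation; "force": force on the tool from outside, world axes, zero at the start; "moment": the same for the moment, N m; "width": finger opening in m; "gripper_force": force on a finger pad.
Only numpy, scipy, OpenCV 4.12 (cv2) and the standard library are available. Lean on these libraries where they do the work, as an engineer would, in place of code of your own. Each camera call takes 0.05 s, during which the arm holds its last target. There are 200 camera calls.

### The job

The sprung access panel of the dust extractor's filter box stands ajar. With your fingertips in the slots of its two round orange fasteners, press the panel down shut and turn each fastener clockwise to its stop, so that its white mark comes round to the green dot at the front and the panel stays locked down. Lift and carry nothing, do not pry the panel up, leave the small things on and round the box where they are, and take your hand clear.

Things in the scene. Friction and masses are not known exactly. Their poses are not given: they have to be found in the camera images.
- filter_box: grey metal box fixed to the table, 260 (x) x 300 (y) x 100 mm high, aluminium access panel on top. Origin: centre of its underside; its -x is the front (robot side), +y its left. Fastener centres at x -66 mm, y +80 (left) and -80 mm (right). The panel's hinge runs along y at x +50, z 97.5 mm; behind it a fixed deck, top at 100 mm.
- panel_front (a point): middle of the box's front top edge, at the level of the shut panel's top face (z = 100 mm), fixed to the box. The panel reaches from here 178 mm back to its hinge, is 296 mm wide and 5 mm thick. Under this edge lies the fixed keeper flange beneath which the two cams hook.
- panel (a joint): hinge angle of the panel, rad: 0 = shut on its stop, positive = front up. A spring holds it ajar at about 0.08 (front edge 14 mm up); about 6 N down on a fastener holds it shut. If a fastener is turned with the panel up, its cam strikes the keeper at about 0.9 rad and stops; with the panel pressed shut the cam passes beneath and then holds it at about 0.01.
- fastener_left (a joint): turn of the left fastener, rad: 0 = open, its white mark points to the box's right (-y), at a red dot; grows clockwise seen from above to its stop at 1.571 = locked, mark at the front (-x), at a green dot. Starts between 0 and 0.5. Stays where it is left; takes about 0.1 N m, a little more under the keeper.
- fastener_right (a joint): turn of the right fastener, the same as the left in every way. Either turns lightest when the fingertips stand near an end of the slot (some 30 mm from the centre), go round in an arc and turn with it; fingertips near the centre, or kept square to the room, tend to jam.
- fastener_left_slot (a point): centre of the slot's floor, on the axis of the left fastener: an orange disc, 104 mm across, flush in the panel, with one black-floored slot across it, 38 mm wide, 92 mm long, 14 mm deep, closed at both ends by a 6 mm rim. Floor at z = 86 mm with the panel shut. Its frame turns with the fastener: y along the slot (white mark at the -y end), x across it, z up.
- fastener_right_slot (a point): the same for the right fastener.
- bobbin_0: small spool with red thread, 25 mm across, 12 mm high, loose on the rear deck; to be left alone. Origin at the centre of its underside.
- pattern_weight_1: round grey weight, 50 mm across, 24 mm high, loose on the rear deck; to be left alone. Origin at the centre of its underside.
- wax_block: yellow wax block 30x46x19 mm, loose on the table right of the box; to be left alone. Origin at the centre of its underside.
- tailor_chalk: blue chalk 40x49x8 mm, loose on the table left of the box; to be left alone. Origin at the centre of its underside.
- bobbin_1: small spool with white thread, 25 mm across, 12 mm high, loose on the table in front of the box; to be left alone. Origin at the centre of its underside.
- thread_snips: orange-handled snips, 99x21x8 mm, lying on the table in front of the box; to be left alone. Origin at the centre of its underside.

How it is judged:
By the outcome, as a careful person would: the job done as asked, in the order asked, and still so for the second after the job is handed in, with the robot touching nothing.
It also fails if it takes over 54 s, if anything falls off the work surface, if the arm or the gripper's body presses on something with over 40 N, if the wrist force passes 120 N, or if a joint passes its speed limit or range.

## Working session

There is one attempt and no reset: what is moved stays moved. The work goes in short steps, Python scripts to look and compute and a tool call to move; the robot and the scene stay as the last step left them, time stands still between calls to the robot, and variables do not carry over. Pictures are saved under pics/ and viewed, at most 10 in all, crops included, and the job is handed in when it is done.

Besides the shell and the picture viewer there is one more tool, called after "Request:" as a command line: name --argument value ..., lists and objects as JSON in quotes. move_arm: Moves the arm, as the interface text tells. Its arguments: {"type":"object","properties":{"increments":{"type":"array"},"force":{"type":"number"}},"required":["increments"]}

```bash
mkdir -p pics
cat > h.py <<'E'
from station import arm
import numpy as np, cv2
def st():
    s=arm.get_state(); print({k:np.round(s[k],3).tolist() for k in("t","q","eef_pos","ee_rot","force","moment","width")}); return s
E
python3 - <<'E'
from h import *
st()
ims=[]
for c in("scene","side"):
    im=arm.grab_frame(c); ims.append(im)
    for n in("fastener_left_slot","fastener_right_slot","panel_front","filter_box"):
        print(c,n,[(np.round(d["position"],3).tolist(),round(d["score"],2)) for d in arm.pinpoint(c,n)[:3]])
cv2.imwrite("pics/a.png",ims[0]);cv2.imwrite("pics/b.png",ims[1])
E
```

```text
{'t': 0.0, 'q': [-0.819, 0.359, 0.011, -0.0, -1.224, -0.288], 'eef_pos': [0.302, -0.603, 0.291], 'ee_rot': [3.14, -0.0, -2.678], 'force': [0.382, 0.204, 0.306], 'moment': [0.059, 0.039, -0.021], 'width': 0.087}
scene fastener_left_slot [([0.572, 0.127, 0.096], 0.86)]
scene fastener_right_slot [([0.538, -0.024, 0.092], 0.59)]
scene panel_front [([0.491, 0.065, 0.094], 0.85), ([0.418, -0.016, -0.001], 0.63)]
scene filter_box [([0.623, 0.042, 0.004], 0.85), ([0.46, 0.095, -0.002], 0.44)]
side fastener_left_slot [([0.572, 0.132, 0.094], 0.73)]
side fastener_right_slot [([0.539, -0.024, 0.096], 0.64)]
side panel_front [([0.491, 0.068, 0.098], 0.56)]
side filter_box [([0.619, 0.038, 0.003], 0.79)]
```

View pics/a.png

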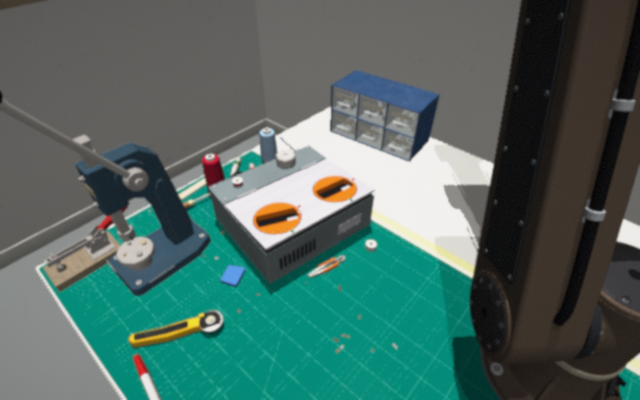

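View pics/b.png

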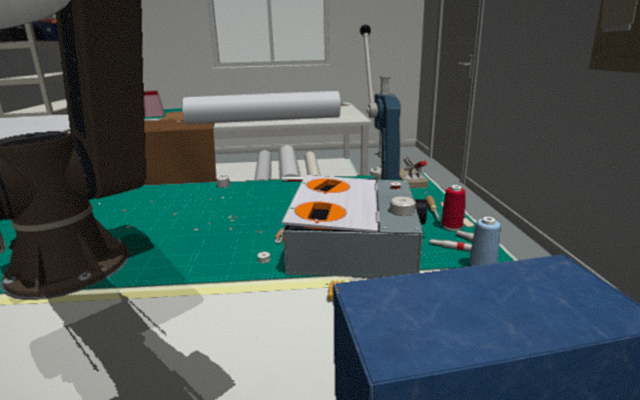

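The scene view shows the left fastener at about (277,218) and the right at (335,189). Both white marks point roughly to the box's right and slightly forward. The networks agree with this in both views, giving a box yaw of about -0.21. I'll move above the right fastener.

Request:
move_arm --increments '[{"dx":-0.0196,"dy":0.0172,"jaw":-0.09},{"dx":-0.0196,"dy":0.0172,"jaw":-0.09},{"dx":-0.0196,"dy":0.0172,"jaw":-0.09},{"dx":-0.0196,"dy":0.0172,"jaw":-0.09},{"dx":-0.0196,"dy":0.0172,"jaw":-0.09},{"dx":-0.0196,"dy":0.0172,"jaw":-0.09},{"dx":-0.0196,"dy":0.0172,"jaw":-0.09},{"dx":-0.0196,"dy":0.0172,"jaw":-0.09},{"dx":-0.0196,"dy":0.0172,"jaw":-0.09},{"dx":-0.0196,"dy":0.0172,"jaw":-0.09},{"dx":-0.0196,"dy":0.0172,"jaw":-0.09},{"dx":-0.0196,"dy":0.0172,"jaw":-0.09}]'

```text
$.increments[0]: bad value
```

Request:
move_arm --increments '[{"dx":-0.0196,"dy":0.0172,"jaw":-0.09},{"dx":-0.0196,"dy":0.0172,"jaw":-0.09},{"dx":-0.0196,"dy":0.0172,"jaw":-0.09},{"dx":-0.0196,"dy":0.0172,"jaw":-0.09},{"dx":-0.0196,"dy":0.0172,"jaw":-0.09},{"dx":-0.0196,"dy":0.0172,"jaw":-0.09},{"dx":-0.0196,"dy":0.0172,"jaw":-0.09},{"dx":-0.0196,"dy":0.0172,"jaw":-0.09},{"dx":-0.0196,"dy":0.0172,"jaw":-0.09},{"dx":-0.0196,"dy":0.0172,"jaw":-0.09},{"dx":-0.0196,"dy":0.0172,"jaw":-0.09},{"dx":-0.0196,"dy":0.0172,"jaw":-0.09}]'

```text
$.increments[0]: bad value
```

Request:
move_arm --increments '[{"twist":-0.12},{"twist":-0.12},{"twist":-0.12},{"twist":-0.12},{"twist":-0.12},{"twist":-0.12},{"twist":-0.12},{"twist":-0.12},{"twist":-0.12},{"twist":-0.12},{"twist":-0.12},{"twist":-0.12}]'

```text
$.increments[0]: bad value
```

Request:
move_arm --increments '[{"twist":-0.12},{"twist":-0.12},{"twist":-0.12},{"twist":-0.12},{"twist":-0.12},{"twist":-0.12},{"dx":0}]'

```text
$.increments[0]: bad value
```

```bash
cat >> h.py <<'E'
def toworld(c,uv,z,im=None):
    i=arm.camera_info(c); K=np.array(i["K"]);E=np.array(i["extrinsics"])
    d=(np.array(uv,float)-[K[0,2],K[1,2]])/[K[0,0],K[1,1]]
    u=d.copy()
    for _ in range(20): u=d/(1+i["k1"]*(u@u))
    r=E[:3,:3]@[u[0],u[1],1]; o=E[:3,3]
    return o+r*(z-o[2])/r[2]
def look(name,pts=("fastener_left_slot","fastener_right_slot","panel_front")):
    s=st(); im=arm.grab_frame("wrist"); cv2.imwrite(f"pics/{name}.png",im)
    for n in pts: print(n,[(np.round(d["position"],4).tolist(),round(d["score"],2)) for d in arm.pinpoint("wrist",n)[:2]])
E
python3 -c "
from h import *
look('w1')"
```

```text
{'t': 0.5, 'q': [-0.819, 0.359, 0.012, -0.0, -1.224, -0.288], 'eef_pos': [0.302, -0.604, 0.292], 'ee_rot': [3.142, 0.0, -2.678], 'force': [-0.222, -0.212, 0.223], 'moment': [-0.0, 0.0, 0.029], 'width': 0.087}
fastener_left_slot []
fastener_right_slot []
panel_front []
```

View pics/w1.png

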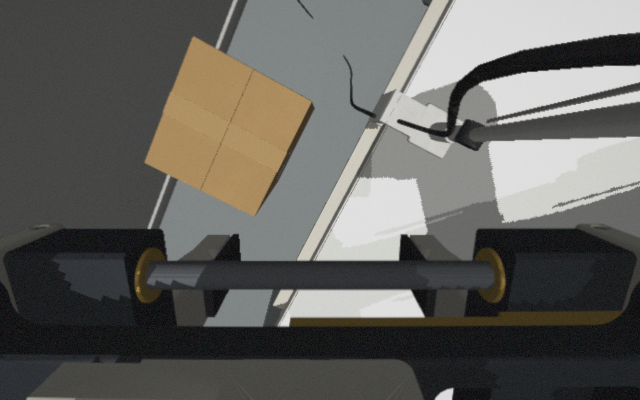

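The moves were refused, so this wrist view still shows the start place, with a cardboard box at about (230,125). I'll give every key in each row.

Request:
move_arm --increments '[{"jaw":-0.09,"dx":-0.0196,"dy":0.0172,"dz":0,"twist":0},{"jaw":-0.09,"dx":-0.0196,"dy":0.0172,"dz":0,"twist":0},{"jaw":-0.09,"dx":-0.0196,"dy":0.0172,"dz":0,"twist":0},{"jaw":-0.09,"dx":-0.0196,"dy":0.0172,"dz":0,"twist":0},{"jaw":-0.09,"dx":-0.0196,"dy":0.0172,"dz":0,"twist":0},{"jaw":-0.09,"dx":-0.0196,"dy":0.0172,"dz":0,"twist":0},{"jaw":-0.09,"dx":-0.0196,"dy":0.0172,"dz":0,"twist":0},{"jaw":-0.09,"dx":-0.0196,"dy":0.0172,"dz":0,"twist":0},{"jaw":-0.09,"dx":-0.0196,"dy":0.0172,"dz":0,"twist":0},{"jaw":-0.09,"dx":-0.0196,"dy":0.0172,"dz":0,"twist":0},{"jaw":-0.09,"dx":-0.0196,"dy":0.0172,"dz":0,"twist":0},{"jaw":-0.09,"dx":-0.0196,"dy":0.0172,"dz":0,"twist":0}]'

```text
t: 1.7
eef_pos: [0.4203, -0.3127, 0.2924]
ee_rot: [-3.141, 0.0, -2.678]
force: [0.0, -1.0, -0.6]
width: 0.04
gripper_force: 0.0
```

Request:
move_arm --increments '[{"jaw":-0.09,"dx":-0.0196,"dy":0.0172,"dz":0,"twist":0},{"jaw":-0.09,"dx":-0.0196,"dy":0.0172,"dz":0,"twist":0},{"jaw":-0.09,"dx":-0.0196,"dy":0.0172,"dz":0,"twist":0},{"jaw":-0.09,"dx":-0.0196,"dy":0.0172,"dz":0,"twist":0},{"jaw":-0.09,"dx":-0.0196,"dy":0.0172,"dz":0,"twist":0},{"jaw":-0.09,"dx":-0.0196,"dy":0.0172,"dz":0,"twist":0},{"jaw":-0.09,"dx":-0.0196,"dy":0.0172,"dz":0,"twist":0},{"jaw":-0.09,"dx":-0.0196,"dy":0.0172,"dz":0,"twist":0},{"jaw":-0.09,"dx":-0.0196,"dy":0.0172,"dz":0,"twist":0},{"jaw":-0.09,"dx":-0.0196,"dy":0.0172,"dz":0,"twist":0},{"jaw":-0.09,"dx":-0.0196,"dy":0.0172,"dz":0,"twist":0},{"jaw":-0.09,"dx":-0.0196,"dy":0.0172,"dz":0,"twist":0}]'

```text
t: 2.7
eef_pos: [0.5383, -0.0228, 0.2924]
ee_rot: [-3.141, 0.001, -2.678]
force: [0.9, -0.4, 0.2]
width: 0.0398
gripper_force: 0.0
```

Request:
move_arm --increments '[{"jaw":-0.09,"dx":0,"dy":0,"dz":0,"twist":-0.12},{"jaw":-0.09,"dx":0,"dy":0,"dz":0,"twist":-0.12},{"jaw":-0.09,"dx":0,"dy":0,"dz":0,"twist":-0.12},{"jaw":-0.09,"dx":0,"dy":0,"dz":0,"twist":-0.12},{"jaw":-0.09,"dx":0,"dy":0,"dz":0,"twist":-0.12},{"jaw":-0.09,"dx":0,"dy":0,"dz":0,"twist":-0.12},{"jaw":-0.09,"dx":0,"dy":0,"dz":0,"twist":-0.12},{"jaw":-0.09,"dx":0,"dy":0,"dz":0,"twist":-0.12},{"jaw":-0.09,"dx":0,"dy":0,"dz":0,"twist":-0.12},{"jaw":-0.09,"dx":0,"dy":0,"dz":0,"twist":-0.12},{"jaw":-0.09,"dx":0,"dy":0,"dz":0,"twist":-0.12},{"jaw":-0.09,"dx":0,"dy":0,"dz":0,"twist":-0.12}]'

```text
t: 3.7
eef_pos: [0.538, -0.0241, 0.2923]
ee_rot: [-3.141, -0.0, -1.232]
force: [0.1, -0.2, -1.3]
width: 0.0396
gripper_force: 0.0
```

Request:
move_arm --increments '[{"jaw":-0.09,"dx":0,"dy":0,"dz":0,"twist":-0.12},{"jaw":-0.09,"dx":0,"dy":0,"dz":0,"twist":-0.12},{"jaw":-0.09,"dx":0,"dy":0,"dz":0,"twist":-0.12},{"jaw":-0.09,"dx":0,"dy":0,"dz":0,"twist":-0.12},{"jaw":-0.09,"dx":0,"dy":0,"dz":0,"twist":-0.12},{"jaw":-0.09,"dx":0,"dy":0,"dz":0,"twist":-0.12},{"jaw":-0.09,"dx":0,"dy":0,"dz":0,"twist":0},{"jaw":-0.09,"dx":0,"dy":0,"dz":0,"twist":0}]'

```text
t: 4.37
eef_pos: [0.538, -0.0241, 0.2923]
ee_rot: [-3.141, -0.0, -0.522]
force: [0.7, 0.2, -0.2]
width: 0.0401
gripper_force: 0.0
```

```bash
python3 -c "
from h import *
look('w2')"
```

```text
{'t': 4.367, 'q': [0.319, 0.134, -0.289, 0.0, -1.148, 0.73], 'eef_pos': [0.538, -0.024, 0.292], 'ee_rot': [-3.141, -0.0, -0.522], 'force': [0.728, 0.16, -0.231], 'moment': [-0.064, 0.198, 0.008], 'width': 0.04}
fastener_left_slot []
fastener_right_slot [([0.5433, -0.0262, 0.0979], 0.89)]
panel_front []
```

View pics/w2.png

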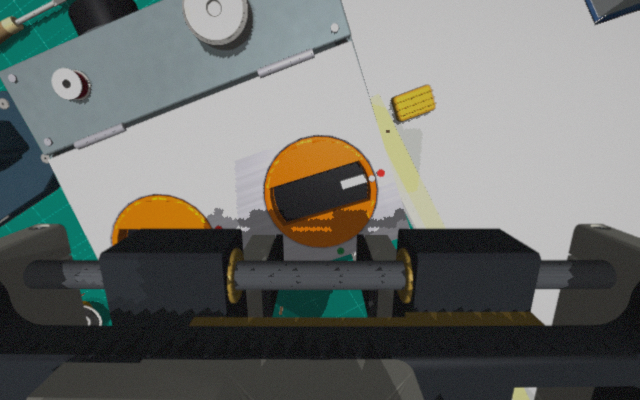

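Wrist view: the right disc is centred near (320,191), its slot runs from (276,204) to (370,180), the white mark is at (354,183) and the red dot at (381,173). The slot is nearly in line with the tool. I'll work out the angles.

Run:
```python
from h import *
im=cv2.imread("pics/w2.png")
# orange + slot hull of right disc
hsv=cv2.cvtColor(im,cv2.COLOR_BGR2HSV)
m=cv2.inRange(hsv,(8,150,120),(20,255,255)); m[:, :250]=0; m[:,390:]=0; m[:120]=0;m[255:]=0
pts=np.argwhere(m)[:,::-1].astype(np.int32)
z=0.1085
h=cv2.convexHull(pts)[:,0]
(cx,cy),ax,an=cv2.fitEllipse(h.astype(np.float32)); print("ell",cx,cy,ax)
C=toworld("wrist",(cx,cy),z); print("C",C)
W=np.array([toworld("wrist",p,z)[:2] for p in h]); c,r=cv2.minEnclosingCircle(W.astype(np.float32)*1000);print("circ",c,r)
# black slot + white mark inside disc
d=cv2.inRange(hsv,(0,0,0),(180,255,70)); yy,xx=np.mgrid[:400,:640]
inn=((xx-cx)**2+(yy-cy)**2<48**2)&(yy<232)
k=((m==0)&inn).astype(np.uint8); k=cv2.morphologyEx(k,cv2.MORPH_OPEN,np.ones((7,7)))
box=cv2.minAreaRect(np.argwhere(k)[:,::-1].astype(np.int32)); print(box)
B=np.array([toworld("wrist",p,z)[:2] for p in cv2.boxPoints(box)])
for i in range(4):
    e=B[(i+1)%4]-B[i]; print(np.linalg.norm(e),np.arctan2(e[1],e[0]))
print("mark",toworld("wrist",(354,183),z),"red",toworld("wrist",(381,173),z),"green",toworld("wrist",(340,251),.112))
a=toworld("wrist",(50,158),.1);b=toworld("wrist",(352,40),.1);print("hinge line",a,b,np.arctan2(*(a-b)[[1,0]]))
```

```text
ell 320.2049255371094 187.41246032714844 (100.78240966796875, 112.71293640136719)
C [ 0.54676337 -0.02911754  0.1085    ]
circ (541.773193359375, -26.34134292602539) 51.424339294433594
((325.02789306640625, 202.94686889648438), (62.468849182128906, 95.570556640625), 72.718505859375)
0.08586684020129973 -1.7875743482557416
0.05877166094046101 2.9544791417189744
0.09048156168570615 1.3707816590821957
0.060330280063144004 -0.2641821249721808
mark [ 0.53509826 -0.05764495  0.1085    ] red [ 0.53110272 -0.08297418  0.1085    ] green [ 0.48462294 -0.01511925  0.112     ]
hinge line [0.69343778 0.1741478  0.1       ] [ 0.64093015 -0.11364252  0.1       ] 1.3903303391555326
```

Request:
move_arm --increments '[{"jaw":-0.2,"dx":0,"dy":0,"dz":0,"twist":-0.1},{"jaw":-0.2,"dx":0,"dy":0,"dz":0,"twist":-0.1},{"jaw":-0.2,"dx":0,"dy":0,"dz":0,"twist":-0.1},{"jaw":-0.2,"dx":0.004,"dy":0.001,"dz":0.02,"twist":0},{"jaw":-0.2,"dx":0,"dy":0,"dz":0.02,"twist":0},{"jaw":-0.2,"dx":0,"dy":0,"dz":0.02,"twist":0},{"jaw":-0.2,"dx":0,"dy":0,"dz":0.02,"twist":0},{"jaw":-0.2,"dx":0,"dy":0,"dz":0.02,"twist":0},{"jaw":-0.2,"dx":0,"dy":0,"dz":0.01,"twist":0},{"jaw":-0.2,"dx":0,"dy":0,"dz":0,"twist":0}]'

```text
t: 5.4
eef_pos: [0.5404, -0.0262, 0.1799]
ee_rot: [3.14, 0.004, -0.219]
force: [-0.4, -0.5, -0.1]
width: 0.0353
gripper_force: 0.0
```

```bash
python3 -c "
from h import *
look('w3',())
a=cv2.imread('pics/w3.png')
s=arm.grab_frame('scene')[150:270,220:400]; d=arm.grab_frame('side')[160:250,260:400]
o=np.zeros((580,800,3),np.uint8); o[:330,:528]=cv2.resize(a,(528,330)); o[330:570,:360]=cv2.resize(s,(360,240)); o[330:570,370:743]=cv2.resize(d,(373,240))
cv2.imwrite('pics/c3.png',o)"
```

```text
{'t': 5.4, 'q': [0.314, 0.245, -0.431, -0.001, -0.899, 1.038], 'eef_pos': [0.54, -0.026, 0.18], 'ee_rot': [3.14, 0.004, -0.219], 'force': [-0.374, -0.501, -0.109], 'moment': [-0.1, 0.186, 0.012], 'width': 0.035}
```

View pics/c3.png

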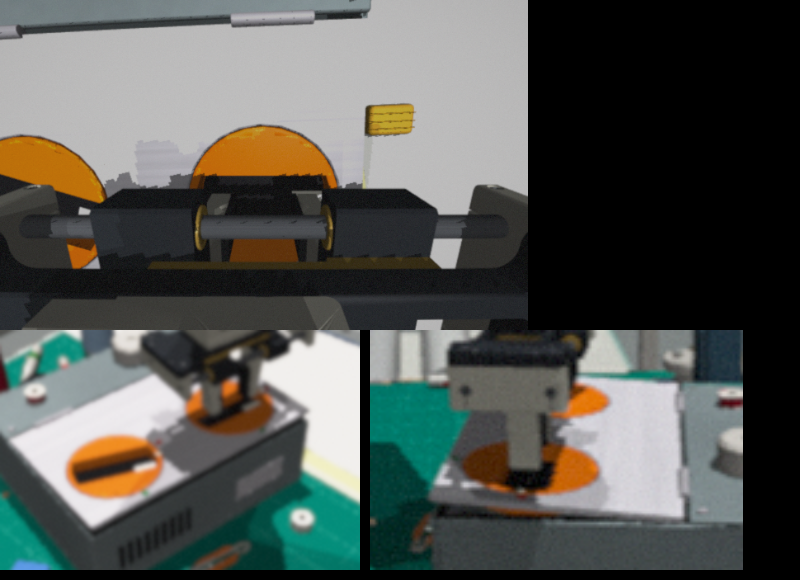

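The fingers line up with the right slot: its top edge is level at row 178 and its centre is near column 264, against a finger centre of 267. I'll press down.

Request:
move_arm --increments '[{"jaw":-0.2,"dx":0.001,"dy":0,"dz":0.006,"twist":0},{"jaw":-0.2,"dx":0,"dy":0,"dz":0.006,"twist":0},{"jaw":-0.2,"dx":0,"dy":0,"dz":0.005,"twist":0},{"jaw":-0.2,"dx":0,"dy":0,"dz":0.003,"twist":0},{"jaw":-0.2,"dx":0,"dy":0,"dz":0.003,"twist":0},{"jaw":-0.2,"dx":0,"dy":0,"dz":0.003,"twist":0},{"jaw":-0.2,"dx":0,"dy":0,"dz":0.002,"twist":0},{"jaw":-0.2,"dx":0,"dy":0,"dz":0,"twist":0}]'

```text
t: 6.22
eef_pos: [0.5427, -0.0262, 0.1541]
ee_rot: [3.141, -0.0, -0.218]
force: [-0.8, 0.5, 4.2]
width: 0.0353
gripper_force: 1.9
```

Request:
move_arm --increments '[{"jaw":-0.2,"dx":0,"dy":0,"dz":0.002,"twist":0},{"jaw":-0.2,"dx":0,"dy":0,"dz":0.002,"twist":0},{"jaw":-0.2,"dx":0,"dy":0,"dz":0,"twist":0},{"jaw":-0.2,"dx":0,"dy":0,"dz":0,"twist":0}]'

```text
t: 6.55
eef_pos: [0.5429, -0.0262, 0.1517]
ee_rot: [3.142, -0.001, -0.217]
force: [-4.9, -0.2, 14.7]
width: 0.0353
gripper_force: 7.4
```

Request:
move_arm --increments '[{"jaw":-0.2,"dx":0,"dy":0,"dz":0,"twist":0.08},{"jaw":-0.2,"dx":0,"dy":0,"dz":0,"twist":0.08},{"jaw":-0.2,"dx":0,"dy":0,"dz":0,"twist":0.08},{"jaw":-0.2,"dx":0,"dy":0,"dz":0,"twist":0.08},{"jaw":-0.2,"dx":0,"dy":0,"dz":0,"twist":0.08},{"jaw":-0.2,"dx":0,"dy":0,"dz":0,"twist":0.08},{"jaw":-0.2,"dx":0,"dy":0,"dz":0,"twist":0.08},{"jaw":-0.2,"dx":0,"dy":0,"dz":0,"twist":0.08}]'

```text
t: 7.22
eef_pos: [0.5424, -0.0272, 0.1517]
ee_rot: [3.14, -0.001, -0.861]
force: [-5.3, -5.0, 15.8]
width: 0.0348
gripper_force: 7.8
```

```bash
python3 -c "
from h import *
st()"
```

```text
{'t': 7.217, 'q': [0.312, 0.28, -0.462, 0.002, -0.83, 0.396], 'eef_pos': [0.542, -0.027, 0.152], 'ee_rot': [3.14, -0.001, -0.861], 'force': [-5.344, -4.988, 15.76], 'moment': [-2.157, 2.227, 0.188], 'width': 0.035}
```

Turning works: the moment about z is 0.19 N m. I'll carry on.

Request:
move_arm --increments '[{"jaw":-0.2,"dx":0,"dy":0,"dz":0,"twist":0.08},{"jaw":-0.2,"dx":0,"dy":0,"dz":0,"twist":0.08},{"jaw":-0.2,"dx":0,"dy":0,"dz":0,"twist":0.08},{"jaw":-0.2,"dx":0,"dy":0,"dz":0,"twist":0.08},{"jaw":-0.2,"dx":0,"dy":0,"dz":0,"twist":0.08},{"jaw":-0.2,"dx":0,"dy":0,"dz":0,"twist":0.08},{"jaw":-0.2,"dx":0,"dy":0,"dz":0,"twist":0.08},{"jaw":-0.2,"dx":0,"dy":0,"dz":0,"twist":0.08},{"jaw":-0.2,"dx":0,"dy":0,"dz":0,"twist":0.08},{"jaw":-0.2,"dx":0,"dy":0,"dz":0,"twist":0.08},{"jaw":-0.2,"dx":0,"dy":0,"dz":0,"twist":0.08}]'

```text
t: 8.13
eef_pos: [0.5418, -0.0272, 0.1517]
ee_rot: [3.141, -0.002, -1.741]
force: [-8.0, -3.8, 17.8]
width: 0.035
gripper_force: 8.8
```

```bash
python3 -c "
from h import *
st()"
```

```text
{'t': 8.133, 'q': [0.312, 0.279, -0.463, 0.002, -0.831, -0.483], 'eef_pos': [0.542, -0.027, 0.152], 'ee_rot': [3.141, -0.002, -1.741], 'force': [-8.033, -3.833, 17.797], 'moment': [-1.422, 3.03, 0.127], 'width': 0.035}
```

Request:
move_arm --increments '[{"jaw":-0.2,"dx":0,"dy":0,"dz":0,"twist":0.06},{"jaw":-0.2,"dx":0,"dy":0,"dz":0,"twist":0.06},{"jaw":-0.2,"dx":0,"dy":0,"dz":0,"twist":0.06},{"jaw":-0.2,"dx":0,"dy":0,"dz":0,"twist":0.06},{"jaw":-0.2,"dx":0,"dy":0,"dz":0,"twist":0}]'

```text
t: 8.55
eef_pos: [0.5434, -0.0263, 0.1517]
ee_rot: [-3.139, 0.0, -1.981]
force: [-3.8, -1.7, 12.5]
width: 0.0348
gripper_force: 6.2
```

```bash
python3 -c "
from h import *
st()"
```

```text
{'t': 8.55, 'q': [0.312, 0.28, -0.461, 0.001, -0.828, -0.723], 'eef_pos': [0.543, -0.026, 0.152], 'ee_rot': [-3.139, 0.0, -1.981], 'force': [-3.787, -1.746, 12.517], 'moment': [-0.529, 1.196, -0.041], 'width': 0.035}
```

Request:
move_arm --increments '[{"jaw":-0.2,"dx":0,"dy":0,"dz":0,"twist":0.05},{"jaw":-0.2,"dx":0,"dy":0,"dz":0,"twist":0.05},{"jaw":-0.2,"dx":0,"dy":0,"dz":0,"twist":0}]'

```text
t: 8.8
eef_pos: [0.5436, -0.0265, 0.1518]
ee_rot: [-3.139, -0.001, -2.075]
force: [-2.3, -3.3, 11.0]
width: 0.0347
gripper_force: 39.8
```

```bash
python3 -c "
from h import *
st()"
```

```text
{'t': 8.8, 'q': [0.313, 0.28, -0.462, 0.003, -0.828, -0.819], 'eef_pos': [0.544, -0.026, 0.152], 'ee_rot': [-3.139, -0.001, -2.075], 'force': [-2.325, -3.274, 10.975], 'moment': [-0.941, 0.913, 2.639], 'width': 0.035}
```

At the stop: the moment jumped to 2.6 N m at yaw -2.075. I'll ease back, withdraw, and go over the left fastener.

Request:
move_arm --increments '[{"jaw":-0.2,"dx":0,"dy":0,"dz":0,"twist":-0.1},{"jaw":-0.2,"dx":0,"dy":0,"dz":0,"twist":-0.1},{"jaw":-0.2,"dx":0,"dy":0,"dz":-0.005,"twist":-0.05},{"jaw":-0.2,"dx":0,"dy":0,"dz":-0.01,"twist":0},{"jaw":-0.2,"dx":0,"dy":0,"dz":-0.02,"twist":0},{"jaw":-0.2,"dx":0,"dy":0,"dz":-0.03,"twist":0},{"jaw":-0.2,"dx":0,"dy":0,"dz":-0.03,"twist":0},{"jaw":-0.2,"dx":0,"dy":0,"dz":-0.03,"twist":0},{"jaw":-0.2,"dx":0,"dy":0,"dz":-0.02,"twist":0}]'

```text
t: 9.55
eef_pos: [0.5431, -0.0262, 0.2988]
ee_rot: [-3.138, 0.001, -1.83]
force: [0.7, -0.2, -1.4]
width: 0.0351
gripper_force: 0.0
```

Request:
move_arm --increments '[{"jaw":-0.2,"dx":0,"dy":0,"dz":0,"twist":-0.12},{"jaw":-0.2,"dx":0,"dy":0,"dz":0,"twist":-0.12},{"jaw":-0.2,"dx":0,"dy":0,"dz":0,"twist":-0.12},{"jaw":-0.2,"dx":0,"dy":0,"dz":0,"twist":-0.12},{"jaw":-0.2,"dx":0,"dy":0,"dz":0,"twist":-0.12},{"jaw":-0.2,"dx":0,"dy":0,"dz":0,"twist":-0.12},{"jaw":-0.2,"dx":0,"dy":0,"dz":0,"twist":-0.12},{"jaw":-0.2,"dx":0,"dy":0,"dz":0,"twist":-0.12},{"jaw":-0.2,"dx":0,"dy":0,"dz":0,"twist":-0.12},{"jaw":-0.2,"dx":0,"dy":0,"dz":0,"twist":-0.12},{"jaw":-0.2,"dx":0,"dy":0,"dz":0,"twist":-0.12},{"jaw":-0.2,"dx":0,"dy":0,"dz":0,"twist":0}]'

```text
t: 10.55
eef_pos: [0.5425, -0.0262, 0.2955]
ee_rot: [-3.141, -0.0, -0.504]
force: [0.9, -0.0, 0.1]
width: 0.0349
gripper_force: 0.0
```

Request:
move_arm --increments '[{"jaw":-0.2,"dx":-0.007,"dy":-0.0217,"dz":0,"twist":0},{"jaw":-0.2,"dx":-0.007,"dy":-0.0217,"dz":0,"twist":0},{"jaw":-0.2,"dx":-0.007,"dy":-0.0217,"dz":0,"twist":0},{"jaw":-0.2,"dx":-0.007,"dy":-0.0217,"dz":0,"twist":0},{"jaw":-0.2,"dx":-0.007,"dy":-0.0217,"dz":0,"twist":0},{"jaw":-0.2,"dx":-0.007,"dy":-0.0217,"dz":0,"twist":0},{"jaw":-0.2,"dx":-0.007,"dy":-0.0217,"dz":0,"twist":0},{"jaw":-0.2,"dx":0,"dy":0,"dz":0,"twist":0},{"jaw":-0.2,"dx":0,"dy":0,"dz":0,"twist":0}]'

```text
t: 11.3
eef_pos: [0.5736, 0.1314, 0.295]
ee_rot: [3.141, 0.0, -0.511]
force: [-1.2, -1.5, 0.2]
width: 0.035
gripper_force: 0.0
```

```bash
python3 -c "
from h import *
look('w4')"
```

```text
{'t': 11.3, 'q': [0.557, 0.216, -0.18, -0.0, -1.175, 0.503], 'eef_pos': [0.574, 0.131, 0.295], 'ee_rot': [3.141, 0.0, -0.511], 'force': [-1.166, -1.522, 0.155], 'moment': [-0.076, 0.173, -0.012], 'width': 0.035}
fastener_left_slot [([0.5701, 0.1342, 0.0852], 0.68)]
fastener_right_slot [([0.5439, -0.027, 0.0919], 0.66)]
panel_front [([0.4894, 0.0655, 0.1018], 0.73)]
```

View pics/w4.png

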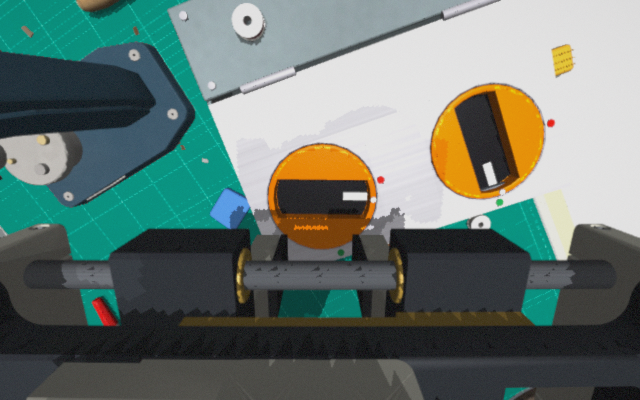

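The wrist view shows the right fastener locked, with its mark at (488,175) by the green dot at (500,202). The left slot is parallel to the tool, its disc centred near (323,197). I'll go down.

Request:
move_arm --increments '[{"jaw":-0.2,"dx":0,"dy":0,"dz":0.02,"twist":0.02},{"jaw":-0.2,"dx":0,"dy":0,"dz":0.025,"twist":0},{"jaw":-0.2,"dx":0,"dy":0,"dz":0.025,"twist":0},{"jaw":-0.2,"dx":0,"dy":0,"dz":0.025,"twist":0},{"jaw":-0.2,"dx":0,"dy":0,"dz":0.02,"twist":0},{"jaw":-0.2,"dx":0,"dy":0,"dz":0.01,"twist":0},{"jaw":-0.2,"dx":0,"dy":0,"dz":0.007,"twist":0},{"jaw":-0.2,"dx":0,"dy":0,"dz":0.005,"twist":0},{"jaw":-0.2,"dx":0,"dy":0,"dz":0.003,"twist":0},{"jaw":-0.2,"dx":0,"dy":0,"dz":0,"twist":0}]'

```text
t: 12.33
eef_pos: [0.574, 0.1305, 0.1555]
ee_rot: [-3.141, -0.0, -0.528]
force: [-0.4, 1.1, -0.2]
width: 0.035
gripper_force: 0.0
```

In the slot, with no contact yet. Now I'll press.

Request:
move_arm --increments '[{"jaw":-0.2,"dx":0,"dy":0,"dz":0.003,"twist":0},{"jaw":-0.2,"dx":0,"dy":0,"dz":0.003,"twist":0},{"jaw":-0.2,"dx":0,"dy":0,"dz":0.002,"twist":0},{"jaw":-0.2,"dx":0,"dy":0,"dz":0,"twist":0}]'

```text
t: 12.67
eef_pos: [0.5746, 0.1308, 0.1515]
ee_rot: [-3.139, -0.003, -0.526]
force: [-9.0, -1.1, 28.8]
width: 0.0348
gripper_force: 14.2
```

Request:
move_arm --increments '[{"jaw":-0.2,"dx":0,"dy":0,"dz":-0.0015,"twist":0.06},{"jaw":-0.2,"dx":0,"dy":0,"dz":0,"twist":0.08},{"jaw":-0.2,"dx":0,"dy":0,"dz":0,"twist":0.08},{"jaw":-0.2,"dx":0,"dy":0,"dz":0,"twist":0.08},{"jaw":-0.2,"dx":0,"dy":0,"dz":0,"twist":0.08},{"jaw":-0.2,"dx":0,"dy":0,"dz":0,"twist":0.08},{"jaw":-0.2,"dx":0,"dy":0,"dz":0,"twist":0.08},{"jaw":-0.2,"dx":0,"dy":0,"dz":0,"twist":0.08}]'

```text
t: 13.33
eef_pos: [0.5742, 0.1287, 0.1516]
ee_rot: [-3.141, -0.003, -1.151]
force: [-4.6, -9.8, 20.2]
width: 0.0351
gripper_force: 10.3
```

Request:
move_arm --increments '[{"jaw":-0.2,"dx":0,"dy":0,"dz":0,"twist":0.08},{"jaw":-0.2,"dx":0,"dy":0,"dz":0,"twist":0.08},{"jaw":-0.2,"dx":0,"dy":0,"dz":0,"twist":0.08},{"jaw":-0.2,"dx":0,"dy":0,"dz":0,"twist":0.08},{"jaw":-0.2,"dx":0,"dy":0,"dz":0,"twist":0.08},{"jaw":-0.2,"dx":0,"dy":0,"dz":0,"twist":0.08},{"jaw":-0.2,"dx":0,"dy":0,"dz":0,"twist":0.08},{"jaw":-0.2,"dx":0,"dy":0,"dz":0,"twist":0.08}]'

```text
t: 14.0
eef_pos: [0.5734, 0.1286, 0.1516]
ee_rot: [-3.141, -0.002, -1.791]
force: [-8.2, -7.9, 22.8]
width: 0.0353
gripper_force: 12.0
```

```bash
python3 -c "
from h import *
st()"
```

```text
{'t': 14.0, 'q': [0.554, 0.344, -0.364, 0.003, -0.864, -0.776], 'eef_pos': [0.573, 0.129, 0.152], 'ee_rot': [-3.141, -0.002, -1.791], 'force': [-8.151, -7.916, 22.844], 'moment': [-3.254, 3.146, 0.176], 'width': 0.035}
```

Request:
move_arm --increments '[{"jaw":-0.2,"dx":0,"dy":0,"dz":0,"twist":0.06},{"jaw":-0.2,"dx":0,"dy":0,"dz":0,"twist":0.06},{"jaw":-0.2,"dx":0,"dy":0,"dz":0,"twist":0.06},{"jaw":-0.2,"dx":0,"dy":0,"dz":0,"twist":0.04},{"jaw":-0.2,"dx":0,"dy":0,"dz":0,"twist":0.04},{"jaw":-0.2,"dx":0,"dy":0,"dz":0,"twist":0}]'

```text
t: 14.5
eef_pos: [0.5748, 0.1303, 0.1517]
ee_rot: [-3.138, 0.001, -2.047]
force: [-3.9, -2.6, 16.1]
width: 0.0355
gripper_force: 24.6
```

```bash
python3 -c "
from h import *
st()"
```

```text
{'t': 14.5, 'q': [0.556, 0.345, -0.362, 0.003, -0.861, -1.033], 'eef_pos': [0.575, 0.13, 0.152], 'ee_rot': [-3.138, 0.001, -2.047], 'force': [-3.853, -2.569, 16.118], 'moment': [-1.087, 1.698, 1.42], 'width': 0.035}
```

At the stop. I'll ease back, withdraw and look.

Request:
move_arm --increments '[{"jaw":-0.2,"dx":0,"dy":0,"dz":0,"twist":0.02},{"jaw":-0.2,"dx":0,"dy":0,"dz":0,"twist":0},{"jaw":-0.2,"dx":0,"dy":0,"dz":0,"twist":-0.1},{"jaw":-0.2,"dx":0,"dy":0,"dz":0,"twist":-0.1},{"jaw":-0.2,"dx":0,"dy":0,"dz":-0.005,"twist":-0.05},{"jaw":-0.2,"dx":0,"dy":0,"dz":-0.01,"twist":0},{"jaw":-0.2,"dx":0,"dy":0,"dz":-0.02,"twist":0},{"jaw":-0.2,"dx":0,"dy":0,"dz":-0.03,"twist":0},{"jaw":-0.2,"dx":0,"dy":0,"dz":-0.03,"twist":0},{"jaw":-0.2,"dx":0,"dy":0,"dz":-0.03,"twist":0},{"jaw":-0.2,"dx":0,"dy":0,"dz":-0.03,"twist":0},{"jaw":-0.2,"dx":0,"dy":0,"dz":-0.02,"twist":0}]'

```text
t: 15.5
eef_pos: [0.5741, 0.1304, 0.3279]
ee_rot: [-3.138, 0.002, -1.82]
force: [0.5, 1.0, 0.6]
width: 0.0352
gripper_force: 0.0
```

Request:
move_arm --increments '[{"jaw":-0.2,"dx":0,"dy":0.02,"dz":-0.01,"twist":-0.12},{"jaw":-0.2,"dx":0,"dy":0.02,"dz":-0.01,"twist":-0.12},{"jaw":-0.2,"dx":0,"dy":0.02,"dz":0,"twist":-0.12},{"jaw":-0.2,"dx":0,"dy":0.02,"dz":0,"twist":-0.12},{"jaw":-0.2,"dx":0,"dy":0.02,"dz":0,"twist":-0.12},{"jaw":-0.2,"dx":0,"dy":0,"dz":0,"twist":-0.12},{"jaw":-0.2,"dx":0,"dy":0,"dz":0,"twist":-0.12},{"jaw":-0.2,"dx":0,"dy":0,"dz":0,"twist":-0.12},{"jaw":-0.2,"dx":0,"dy":0,"dz":0,"twist":-0.12},{"jaw":-0.2,"dx":0,"dy":0,"dz":0,"twist":-0.12},{"jaw":-0.2,"dx":0,"dy":0,"dz":0,"twist":-0.12},{"jaw":-0.2,"dx":0,"dy":0,"dz":0,"twist":0}]'

```text
t: 16.5
eef_pos: [0.475, 0.131, 0.3444]
ee_rot: [-3.141, -0.0, -0.494]
force: [0.7, -0.1, 0.2]
width: 0.0354
gripper_force: 0.0
```

```bash
python3 -c "
from h import *
look('w5')
a=cv2.imread('pics/w5.png')
s=arm.grab_frame('scene')[150:270,200:400]; d=arm.grab_frame('side')[160:280,260:440]
o=np.zeros((600,740,3),np.uint8); o[:360,:576]=cv2.resize(a,(576,360)); o[360:,:400]=cv2.resize(s,(400,240),interpolation=3)[:240]; o[360:,:][:,400:740]=cv2.resize(d,(340,240))
cv2.imwrite('pics/c5.png',o)"
```

```text
{'t': 16.5, 'q': [0.669, 0.021, -0.293, 0.0, -1.255, 0.408], 'eef_pos': [0.475, 0.131, 0.344], 'ee_rot': [-3.141, -0.0, -0.494], 'force': [0.652, -0.106, 0.235], 'moment': [-0.058, 0.192, -0.04], 'width': 0.035}
fastener_left_slot [([0.5678, 0.1325, 0.0881], 0.69)]
fastener_right_slot [([0.5443, -0.0288, 0.0909], 0.96)]
panel_front [([0.4934, 0.0637, 0.1034], 0.7)]
```

View pics/c5.png

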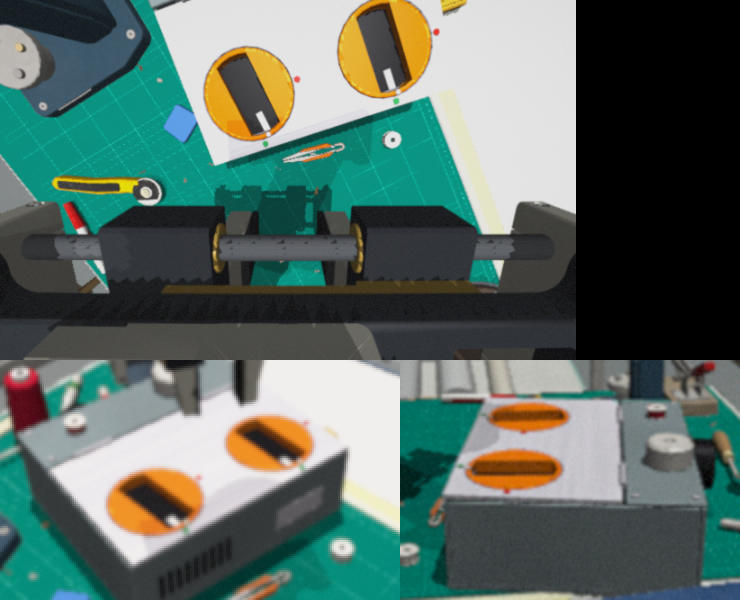

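The panel is flush and both marks are close to green. The left rim tick, at (268,134) against its green dot at (265,143), may be slightly short, so I'll measure it.

Run:
```python
from h import *
im=cv2.imread("pics/w5.png"); hsv=cv2.cvtColor(im,cv2.COLOR_BGR2HSV)
m=cv2.inRange(hsv,(8,150,100),(20,255,255)); m[175:]=0
n,l,s,_=cv2.connectedComponentsWithStats(cv2.morphologyEx(m,cv2.MORPH_CLOSE,np.ones((5,5))))
for i in range(1,n):
    if s[i,4]<2500: continue
    h=cv2.convexHull(np.argwhere(l==i)[:,::-1].astype(np.int32))[:,0]
    W=np.array([toworld("wrist",p,.1)[:2] for p in h],np.float32)
    c,r=cv2.minEnclosingCircle(W*1000); print("disc",s[i],np.round(c,1),round(r,1))
    k=np.zeros(m.shape,np.uint8); cv2.fillConvexPoly(k,h.astype(np.int32),1)
    k2=cv2.dilate(k,np.ones((25,25)))
    for nm,mk in(("white",cv2.inRange(hsv,(0,0,170),(180,60,255))&(cv2.erode(k,np.ones((3,3)))*255)),("green",cv2.inRange(hsv,(50,120,80),(85,255,200))&(k2*255)&((1-k)*255)),("red",cv2.inRange(hsv,(0,170,120),(5,255,255))&(k2*255))):
        nn,ll,ss,cc=cv2.connectedComponentsWithStats(mk)
        for j in range(1,nn):
            if ss[j,4]<6 : continue
            w=toworld("wrist",cc[j],.1)[:2]*1000-c
            print(nm,ss[j,4],np.round(cc[j]),"r",round(np.hypot(*w)),"ang",round(np.arctan2(w[1],w[0]),3))
v=np.hstack([cv2.resize(im[40:165,215:340],(400,400),interpolation=3),cv2.resize(im[0:125,365:490],(400,400),interpolation=3)])
cv2.imwrite("pics/z5.png",v)
```

```text
disc [ 376    0  103  109 3696] [540.9 -25.9] 51.9
white 187 [433.  88.] r 34 ang 2.908
white 19 [442. 101.] r 49 ang 3.051
green 6 [440. 114.] r 61 ang 2.961
red 24 [484.  35.] r 58 ang -1.772
disc [ 227   52   92  104 2672] [570.  130.9] 51.3
white 142 [292. 134.] r 32 ang 3.137
green 22 [294. 159.] r 58 ang 2.95
```

View pics/z5.png

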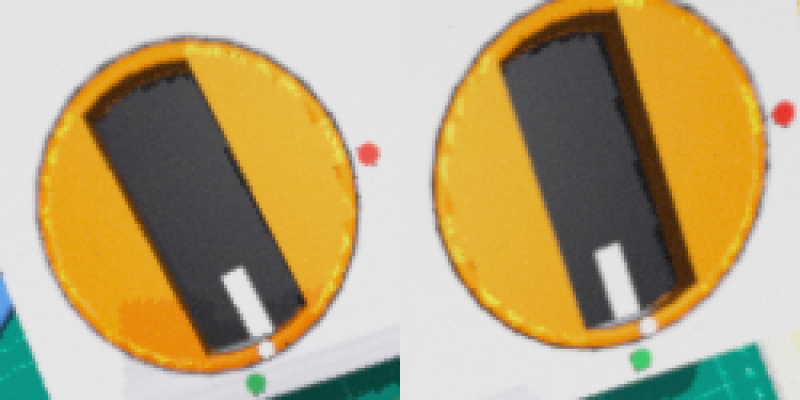

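Run:
```python
from h import *
f=lambda p,ox,oy,z=.1: toworld("wrist",(ox+p[0]*.3125,oy+p[1]*.3125),z)[:2]
def ang(a,b): d=b-a; return round(float(np.arctan2(d[1],d[0])),3)
L=(215,40);R=(365,0)
print("L edges",ang(f((88,118),*L),f((207,352),*L)),ang(f((188,62),*L),f((305,300),*L)))
print("R edges",ang(f((502,68),-400*.3125+R[0],0),f((585,325),R[0]-125,0)),ang(f((615,12),R[0]-125,0),f((693,280),R[0]-125,0)))
lc=np.array([.570,.1309]);rc=np.array([.5409,-.0259])
print("dots L",ang(lc,f((267,348),*L)),ang(lc,f((256,384),*L)),ang(lc,f((368,154),*L)))
print("dots R",ang(rc,f((648,326),R[0]-125,0)),ang(rc,f((641,359),R[0]-125,0)),ang(rc,f((783,114),R[0]-125,0)))
print("front dir from centres", ang(rc,lc)+1.571)
```

```text
L edges 3.088 3.099
R edges 3.039 3.037
dots L 3.108 2.956 -1.77
dots R 3.059 2.969 -1.781
front dir from centres 2.958
```

The left fastener reads about 1.43 and the right about 1.49. Untwisting under load dragged both back a little. The cams now hold the panel, so I'll turn each to its stop with the tips just off the floor, starting with the left.

Request:
move_arm --increments '[{"jaw":-0.2,"dx":0,"dy":0,"dz":0,"twist":0.12},{"jaw":-0.2,"dx":0,"dy":0,"dz":0,"twist":0.12},{"jaw":-0.2,"dx":0,"dy":0,"dz":0,"twist":0.12},{"jaw":-0.2,"dx":0,"dy":0,"dz":0,"twist":0.12},{"jaw":-0.2,"dx":0,"dy":0,"dz":0,"twist":0.12},{"jaw":-0.2,"dx":0,"dy":0,"dz":0,"twist":0.12},{"jaw":-0.2,"dx":0,"dy":0,"dz":0,"twist":0.12},{"jaw":-0.2,"dx":0,"dy":0,"dz":0,"twist":0.12},{"jaw":-0.2,"dx":0,"dy":0,"dz":0,"twist":0.12},{"jaw":-0.2,"dx":0,"dy":0,"dz":0,"twist":0.046},{"jaw":-0.2,"dx":0,"dy":0,"dz":0,"twist":0},{"jaw":-0.2,"dx":0,"dy":0,"dz":0,"twist":0}]'

```text
t: 17.8
eef_pos: [0.4751, 0.1311, 0.3437]
ee_rot: [3.142, -0.0, -1.623]
force: [0.3, -0.4, 0.4]
width: 0.0353
gripper_force: 0.0
```

Request:
move_arm --increments '[{"jaw":-0.2,"dx":-0.001,"dy":-0.02,"dz":0,"twist":0},{"jaw":-0.2,"dx":-0.001,"dy":-0.02,"dz":0,"twist":0},{"jaw":-0.2,"dx":-0.001,"dy":-0.02,"dz":0,"twist":0},{"jaw":-0.2,"dx":-0.001,"dy":-0.02,"dz":0,"twist":0},{"jaw":-0.2,"dx":0,"dy":-0.019,"dz":0,"twist":0},{"jaw":-0.2,"dx":0,"dy":0,"dz":0.03,"twist":0},{"jaw":-0.2,"dx":0,"dy":0,"dz":0.03,"twist":0},{"jaw":-0.2,"dx":0,"dy":0,"dz":0.03,"twist":0},{"jaw":-0.2,"dx":0,"dy":0,"dz":0.03,"twist":0},{"jaw":-0.2,"dx":0,"dy":0,"dz":0.03,"twist":0},{"jaw":-0.2,"dx":0,"dy":0,"dz":0.01,"twist":0},{"jaw":-0.2,"dx":0,"dy":0,"dz":0,"twist":0}]'

```text
t: 18.8
eef_pos: [0.573, 0.1292, 0.181]
ee_rot: [3.137, -0.003, -1.623]
force: [-0.3, -0.3, 1.1]
width: 0.0348
gripper_force: 0.0
```

Request:
move_arm --increments '[{"jaw":-0.2,"dx":0,"dy":0,"dz":0.01,"twist":0},{"jaw":-0.2,"dx":0,"dy":0,"dz":0.008,"twist":0},{"jaw":-0.2,"dx":0,"dy":0,"dz":0.006,"twist":0},{"jaw":-0.2,"dx":0,"dy":0,"dz":0,"twist":0},{"jaw":-0.2,"dx":0,"dy":0,"dz":0,"twist":0.08},{"jaw":-0.2,"dx":0,"dy":0,"dz":0,"twist":0.08},{"jaw":-0.2,"dx":0,"dy":0,"dz":0,"twist":0.08},{"jaw":-0.2,"dx":0,"dy":0,"dz":0,"twist":0.08},{"jaw":-0.2,"dx":0,"dy":0,"dz":0,"twist":0.06},{"jaw":-0.2,"dx":0,"dy":0,"dz":0,"twist":0.04},{"jaw":-0.2,"dx":0,"dy":0,"dz":0,"twist":0}]'

```text
t: 19.72
eef_pos: [0.5749, 0.1302, 0.1606]
ee_rot: [-3.14, 0.001, -2.044]
force: [1.7, 0.1, 0.6]
width: 0.0353
gripper_force: 5.8
```

```bash
python3 -c "
from h import *
st()"
```

```text
{'t': 19.717, 'q': [0.554, 0.336, -0.351, 0.001, -0.882, -1.028], 'eef_pos': [0.575, 0.13, 0.161], 'ee_rot': [-3.14, 0.001, -2.044], 'force': [1.658, 0.148, 0.648], 'moment': [0.047, -0.49, 0.465], 'width': 0.035}
```

Request:
move_arm --increments '[{"jaw":-0.2,"dx":0,"dy":0,"dz":0,"twist":0.03},{"jaw":-0.2,"dx":0,"dy":0,"dz":0,"twist":0.02},{"jaw":-0.2,"dx":0,"dy":0,"dz":0,"twist":0}]'

```text
t: 19.97
eef_pos: [0.5748, 0.1302, 0.1605]
ee_rot: [-3.14, 0.001, -2.091]
force: [0.4, -0.1, 2.4]
width: 0.035
gripper_force: 22.7
```

```bash
python3 -c "
from h import *
st()"
```

```text
{'t': 19.967, 'q': [0.555, 0.336, -0.351, 0.001, -0.882, -1.076], 'eef_pos': [0.575, 0.13, 0.161], 'ee_rot': [-3.14, 0.001, -2.091], 'force': [0.419, -0.078, 2.386], 'moment': [-0.055, -0.26, 1.853], 'width': 0.035}
```

At the stop. With no load on the floor, I'll ease back, lift and go to the right one.

Request:
move_arm --increments '[{"jaw":-0.2,"dx":0,"dy":0,"dz":0,"twist":-0.1},{"jaw":-0.2,"dx":0,"dy":0,"dz":0,"twist":-0.1},{"jaw":-0.2,"dx":0,"dy":0,"dz":0,"twist":0},{"jaw":-0.2,"dx":0,"dy":0,"dz":-0.01,"twist":0},{"jaw":-0.2,"dx":0,"dy":0,"dz":-0.02,"twist":0},{"jaw":-0.2,"dx":0,"dy":0,"dz":-0.03,"twist":0},{"jaw":-0.2,"dx":0,"dy":0,"dz":-0.01,"twist":-0.08},{"jaw":-0.2,"dx":0,"dy":0,"dz":0,"twist":-0.07},{"jaw":-0.2,"dx":0,"dy":0,"dz":0,"twist":0},{"jaw":-0.2,"dx":0,"dy":0,"dz":0,"twist":0}]'

```text
t: 20.8
eef_pos: [0.574, 0.1298, 0.2301]
ee_rot: [3.142, 0.0, -1.748]
force: [-0.0, 0.2, -0.9]
width: 0.0348
gripper_force: 0.0
```

Request:
move_arm --increments '[{"jaw":-0.2,"dx":0.02,"dy":0.0006,"dz":0,"twist":0},{"jaw":-0.2,"dx":0.02,"dy":0.0006,"dz":0,"twist":0},{"jaw":-0.2,"dx":0.02,"dy":0.0006,"dz":0,"twist":0},{"jaw":-0.2,"dx":0.02,"dy":0.0006,"dz":0,"twist":0},{"jaw":-0.2,"dx":0.02,"dy":0.0006,"dz":0,"twist":0},{"jaw":-0.2,"dx":0.02,"dy":0.0006,"dz":0,"twist":0},{"jaw":-0.2,"dx":0.02,"dy":0.0006,"dz":0,"twist":0},{"jaw":-0.2,"dx":0.02,"dy":0.0006,"dz":0,"twist":0},{"jaw":-0.2,"dx":0,"dy":0,"dz":0,"twist":0},{"jaw":-0.2,"dx":0,"dy":0,"dz":0,"twist":0},{"jaw":-0.2,"dx":0,"dy":0,"dz":0,"twist":0}]'

```text
t: 21.72
eef_pos: [0.5419, -0.0268, 0.2294]
ee_rot: [3.141, -0.0, -1.746]
force: [0.9, 0.5, -0.4]
width: 0.0347
gripper_force: 0.0
```

Request:
move_arm --increments '[{"jaw":-0.2,"dx":0,"dy":-0.001,"dz":0.025,"twist":0},{"jaw":-0.2,"dx":0,"dy":0,"dz":0.02,"twist":0},{"jaw":-0.2,"dx":0,"dy":0,"dz":0.015,"twist":0},{"jaw":-0.2,"dx":0,"dy":0,"dz":0.009,"twist":0},{"jaw":-0.2,"dx":0,"dy":0,"dz":0,"twist":0},{"jaw":-0.2,"dx":0,"dy":0,"dz":0,"twist":0.08},{"jaw":-0.2,"dx":0,"dy":0,"dz":0,"twist":0.08},{"jaw":-0.2,"dx":0,"dy":0,"dz":0,"twist":0.08},{"jaw":-0.2,"dx":0,"dy":0,"dz":0,"twist":0.06},{"jaw":-0.2,"dx":0,"dy":0,"dz":0,"twist":0.03},{"jaw":-0.2,"dx":0,"dy":0,"dz":0,"twist":0}]'

```text
t: 22.63
eef_pos: [0.5433, -0.0266, 0.1616]
ee_rot: [-3.141, 0.0, -2.073]
force: [-0.6, -1.3, 0.2]
width: 0.0353
gripper_force: 11.5
```

```bash
python3 -c "
from h import *
st()"
```

```text
{'t': 22.633, 'q': [0.312, 0.268, -0.45, 0.001, -0.852, -0.815], 'eef_pos': [0.543, -0.027, 0.162], 'ee_rot': [-3.141, 0.0, -2.073], 'force': [-0.572, -1.281, 0.224], 'moment': [-0.067, 0.333, 0.92], 'width': 0.035}
```

Request:
move_arm --increments '[{"jaw":-0.2,"dx":0,"dy":0,"dz":0,"twist":0.03},{"jaw":-0.2,"dx":0,"dy":0,"dz":0,"twist":0},{"jaw":-0.2,"dx":0,"dy":0,"dz":0,"twist":-0.1},{"jaw":-0.2,"dx":0,"dy":0,"dz":0,"twist":-0.1},{"jaw":-0.2,"dx":0,"dy":0,"dz":0,"twist":0},{"jaw":-0.2,"dx":0,"dy":0,"dz":-0.01,"twist":0},{"jaw":-0.2,"dx":0,"dy":0,"dz":-0.02,"twist":0},{"jaw":-0.2,"dx":0,"dy":0,"dz":-0.03,"twist":0},{"jaw":-0.2,"dx":0,"dy":0,"dz":-0.03,"twist":0},{"jaw":-0.2,"dx":0,"dy":0,"dz":-0.03,"twist":0},{"jaw":-0.2,"dx":0,"dy":0,"dz":-0.03,"twist":0},{"jaw":-0.2,"dx":0,"dy":0,"dz":-0.02,"twist":0}]'

```text
t: 23.63
eef_pos: [0.5434, -0.0272, 0.3352]
ee_rot: [-3.138, 0.002, -1.907]
force: [1.4, 0.1, 0.9]
width: 0.0349
gripper_force: 0.0
```

Request:
move_arm --increments '[{"jaw":-0.2,"dx":-0.016,"dy":0.014,"dz":0,"twist":-0.12},{"jaw":-0.2,"dx":-0.016,"dy":0.014,"dz":0,"twist":-0.12},{"jaw":-0.2,"dx":-0.016,"dy":0.014,"dz":0,"twist":-0.12},{"jaw":-0.2,"dx":-0.016,"dy":0.014,"dz":0,"twist":-0.12},{"jaw":-0.2,"dx":-0.016,"dy":0.014,"dz":0,"twist":-0.12},{"jaw":-0.2,"dx":0,"dy":0,"dz":0,"twist":-0.12},{"jaw":-0.2,"dx":0,"dy":0,"dz":0,"twist":-0.12},{"jaw":-0.2,"dx":0,"dy":0,"dz":0,"twist":-0.12},{"jaw":-0.2,"dx":0,"dy":0,"dz":0,"twist":-0.12},{"jaw":-0.2,"dx":0,"dy":0,"dz":0,"twist":-0.12},{"jaw":-0.2,"dx":0,"dy":0,"dz":0,"twist":-0.12},{"jaw":-0.2,"dx":0,"dy":0,"dz":0,"twist":0}]'

```text
t: 24.63
eef_pos: [0.4815, 0.0578, 0.3317]
ee_rot: [-3.141, -0.001, -0.581]
force: [0.4, 0.1, -0.1]
width: 0.0351
gripper_force: 0.0
```

```bash
python3 -c "
from h import *
look('w6')"
```

```text
{'t': 24.633, 'q': [0.526, 0.014, -0.329, 0.0, -1.226, 0.463], 'eef_pos': [0.482, 0.058, 0.332], 'ee_rot': [-3.141, -0.001, -0.581], 'force': [0.416, 0.127, -0.066], 'moment': [-0.06, 0.129, 0.029], 'width': 0.035}
fastener_left_slot [([0.5711, 0.133, 0.0852], 0.66)]
fastener_right_slot [([0.5436, -0.025, 0.0896], 0.87)]
panel_front [([0.4898, 0.0651, 0.1005], 0.94)]
```

View pics/w6.png

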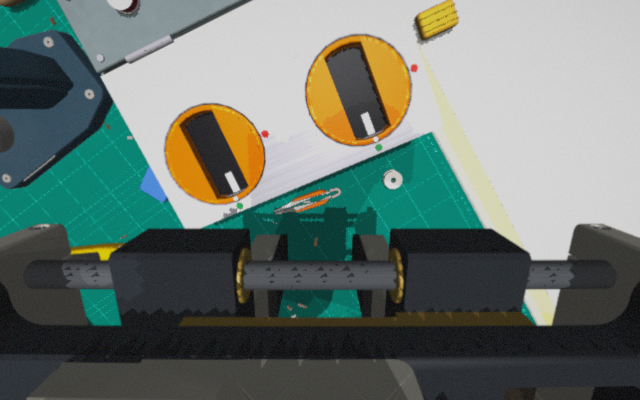

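Both rim marks now line up with their green dots to within about 1.5 degrees: left (237,197) against (240,206), right (376,140) against (379,147). The small things are undisturbed and the hand is clear, so I'll hand in.

```bash
python3 -c "
from station import arm
print(arm.job_done())"
```

```text
the job is handed in; nothing more can be done
None
```

The panel is shut and both fasteners are turned to their stops, with the marks at the green dots, the small things left in place and the hand clear; I handed the job in at about 25 s.

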